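# Drive the tight spacer out of an eyepiece barrel

## Task

The eyepiece standing in the service stand still has its brass spacer tube stuck in the bottom of its barrel. Take from the rack the one drift that fits the bore and bears on the spacer, feel it gently into the open top of the eyepiece without forcing it against the rim, and press the spacer right out of the bottom until it stands on the catch block, without crushing it there. Then hang that drift back in its empty hole in the rack, and leave the other drifts and the things on the bench where they are.

Things in the scene. Friction and masses are not known exactly. Their poses are not given: they have to be found in the camera images.
- stand: Fixed bench stand: aluminium base 120 x 110 x 12 mm, four pillars, top plate with its face 80 mm above the bench and a 39 mm hole, in which an open eyepiece stands loose, off to one side: its bore is 2 to 3 mm from the stand's centre, any way; 2 N sideways slides it. A black rubber catch block (60 x 60 mm) lies below, face 23 mm up. Origin: on the bench under the hole's centre
- stand_seat (a point): Centre of the hole in the stand's plate, at the plate's face. The eyepiece: upright open tube with a straight bore 26 mm wide and 70 mm long; above the plate its black housing, 48 mm wide, with a square rim (no chamfer) 34 mm above the face; below it a steel barrel 30 mm wide that ends 36 mm under the face, 21 mm above the catch block
- spacer (a joint): How far the spacer has been driven down (m): brass tube, 25.4 mm outside, 20 mm inside, 18 mm long, tight in the bottom of the bore. At 0 its lower end is 8 mm inside the barrel's lower end; it starts at 0 to 0.008. At 0.026 its top is level with the barrel's end, at 0.029 it stands on the catch block. It takes a push of about 15 N all the way (a firm 40 N would mark it) and stays where it is left
- rack: Fixed grey sheet-metal rack, 90 x 230 mm (x by y), its top plate's upper face 104 mm above the bench. Three round holes of 34 mm diameter lie in a row along its y axis, 70 mm apart, the middle one at its centre; the three drifts hang in them by their guards, in any order. Origin on the bench under its centre, z up
- rack_hole0 (a point): Centre of the rack's hole at its -y end, at the top plate's upper face
- rack_hole1 (a point): Centre of the rack's middle hole, at the top plate's upper face
- rack_hole2 (a point): Centre of the rack's hole at its +y end, at the top plate's upper face
- drift_mid_grip (a point): Middle of the handle of the middle drift: a white plastic rod 24.5 mm in diameter, 88 mm long, with a square flat end; then a round guard (44 mm wide, 6 mm thick); then a round aluminium handle (30 mm wide, 50 mm long). About 130 g, hangs handle up. Point is 119 mm from the rod's end, 31 mm above the guard's underside; z points up, away from the rod
- drift_mid_tip (a point): Centre of the flat end of that rod; z points back towards the handle
- drift_thin_grip (a point): The same point on the drift with the thin rod: rod 16 mm, guard 40 mm and handle 20 mm in diameter, lengths the same; its rod passes through the spacer without touching it
- drift_thick_grip (a point): The same point on the drift with the thick rod: rod 31 mm, guard 52 mm and handle 40 mm in diameter, lengths the same; too wide for the bore
- oil_bottle: Bystander: amber immersion-oil bottle, 34 mm diameter, 75 mm tall. Origin under its centre
- slide_box: Bystander: blue slide box, 85 x 110 x 32 mm. Origin under its centre
- eyecup: Bystander: black rubber eyecup ring, 46 mm diameter, 18 mm tall, lying on the bench. Origin under its centre
Not all that is in view belongs to the job. There is more than one size of the rack; the one meant has the size given above.

How it is judged:
On the way, in this order (a step that is already met when the one before it is completed fails the run):
1. the fitting drift's rod is in the eyepiece's bore, its end more than 15 mm below the rim (z of drift_mid_tip in the frame of stand_seat below 0.019 m and horizontal distance between drift_mid_tip and stand_seat below 0.007 m), for 0.05 s.
2. the spacer is pressed right out of the barrel and stands on the catch block (within 1.5 mm) (value of joint spacer above 0.0275 m), for 0.1 s.
At the end, for the whole second after the job is handed in: The spacer is right out of the barrel and stands on the catch block (within 1.5 mm); the drift used hangs upright in its rack hole again (within 10 mm of the hole's centre, guard down within 5 mm, tilt under 0.1 rad) and is let go (value of joint spacer above 0.0275 m and z of drift_mid_grip in the frame of rack between 0.13 and 0.14 m and angle between drift_mid_grip's own z axis and vertical below 0.1 rad and (horizontal distance between drift_mid_grip and rack_hole0 below 0.01 m or horizontal distance between drift_mid_grip and rack_hole1 below 0.01 m or horizontal distance between drift_mid_grip and rack_hole2 below 0.01 m)); the robot touches nothing.
It fails at once if the drift is forced: it presses on the eyepiece, the spacer or the stand with more than 40 N (contact force between drift_mid and stand above 40 N).
It fails at once if another drift is taken or shoved more than 15 mm (distance of any of drift_thin_grip, drift_thick_grip from where it was at the start of the episode above 0.015 m).
It fails at once if a thing on the bench is moved more than 15 mm (distance of any of oil_bottle, slide_box, eyecup from where it was at the start of the episode above 0.015 m).
It also fails if it takes over 72 s, if anything falls off the work surface, if the arm or the gripper's body presses on something with over 40 N, if the wrist force passes 120 N, or if a joint passes its speed limit or range.

## Robot

A 6-joint arm with a two-finger parallel gripper is mounted at the origin on the work surface. World frame = base frame: x ahead of the robot, y to its left, z up, the work surface at z = 0. Lengths are in m, angles in rad, forces in N, time in s.
With the tool pointing down it reaches from about 0.375 to 0.975 m from the base axis. Payload 3.8 kg.
Tool frame: the origin (TCP) lies midway between the tips of the shut fingers; the grasp point (between the pads) lies 19 mm behind it; z points along the fingers, y is the direction in which the jaws open and shut (so a half turn about z gives the same grasp; the last joint's range is limited). The gripper opens to 85 mm and grips with 20 to 120 N. Pads are 22 mm wide; open, the fingers measure 114 mm over their backs; the gripper's body (76 mm by 85 mm) begins 54 mm behind the grasp point. The pads swing forward as they close: fully open they stand 13 mm farther back than shut.
Start: joints at [-1.261, 0.264, 1.604, -0, 1.274, -0.037], TCP at [0.229, -0.635, 0.231] pointing down, gripper open.
Joint ranges: [-2.63, 2.63], [-0.94, 2.18], [0.31, 2.57], [-1.31, 4.45], [0, 2.66], [-2.55, 2.55]. Speed limits (rad/s): [2.57, 2.57, 3.14, 3.14, 3.14, 3.14].

## Interface

Orientations are given as a rotation vector (axis times angle).
In Python, from workcell import bot gives the robot as it stands.
- The arm moves only by the shell command python3 -m inch 'ROWS' [FORCE]. ROWS is JSON, a list of rows, each an object of numbers: "dx", "dy", "dz": the shift along the tool's x, y, z in m; "ax", "ay", "az": the turn, a rotation vector about the tool's x, y, z in degrees; "fingers": the opening, from -1 (shut) to 1 (fully open). A call has 1 to 20 rows; each row is the pose to reach, as a shift and turn from the pose measured when the call began, along the tool's axes at that moment; what a row does not reach only later rows make up. A row lasts 1/8 s, in which the tool goes at most 62.5 mm and 10.7 degrees, less where a joint would pass 70% of its speed; a pose out of reach is approached as far as the arm can. A call with a gripper value outside its range is refused whole. The fingers move at their own pace and stop on an object; FORCE is the grip in N (left out, the last holds). Time passes only in rows, so rows that repeat a pose let the fingers close. It gives the time, the measured TCP pose, the force and the opening at its end, in the units of the state.
- bot.read_state(): the state, without advancing time (a new reading comes with each control period).
- bot.read_camera(name): name is "scene" or "top" or "wrist"; returns (picture, depth): 480x640x3 uint8, blue, green, red; 480x640 float32, m along the optical axis (not along the pixel's ray), 0 where there is no reading.
- bot.get_calibration(name): a dict with "intrinsics" (3x3 intrinsics, pixels), "view" (4x4, takes a point from world to camera coordinates). Camera axes: x right, y down, z forward; pixel columns grow to the right and rows downward; lengths in m; the calibration is good to about 2 mm. A picture is of the moment at which its call begins: read the wrist's pose just before it. get_calibration takes no time and is no camera call; for the wrist camera it gives the pose at the moment of the call.
- bot.finish_job(): hands the job in, once; it reports no verdict.
Trained networks look in the newest picture that a camera, given by its name, has taken for a name from the list of things; names that differ only in an ending like _2 or _b are one class to them, and where a whole thing is asked for, a point or a joint stands for the part that bears it (a point fixed in the world has none). Each returns a list of dicts, best first, with "p" (0 to 1); they miss things now and then, are a little off and sometimes report something else, mostly with a low value. They report only what shows in the picture. A call takes as long as a camera call. They do not tell look-alikes from the thing itself.
- bot.masks_of(camera, thing): "region" (480x640 bool, what is visible of it) and "box" ([left, top, right, bottom] in pixels, round what is visible of it).
The state is a dict: "time": time; "q": joint angles; "joint_vel": joint speeds; "joint_torque": joint torques, N m; "tool_pos": TCP position; "tcp_rot": TCP orientation; "wrist_force": force on the tool from outside, world axes, zero at the start; "torque": the same for the moment, N m; "width": opening from 0.0 (shut) to 1.0 (fully open).
Only numpy, scipy, OpenCV 4.12 (cv2) and the standard library are available. Lean on these libraries where they do the work, as an engineer would, in place of code of your own. Each camera call takes 0.05 s, during which the arm holds its last target. There are 200 camera calls.

## Working session

There is one attempt and no reset: what is moved stays moved. The work goes in short steps, Python scripts to look and compute and a shell command to move; the robot and the scene stay as the last step left them, time stands still between calls to the robot, and variables do not carry over. Pictures are saved under pics/ and viewed, about 8 in all and at most 12, crops included, and the job is handed in when it is done.

```bash
mkdir -p pics; ls; cat > h.py <<'E'
import numpy as np, cv2
from workcell import bot
from scipy.spatial.transform import Rotation as R
def cam(name):
    c=bot.get_calibration(name); im,d=bot.read_camera(name)
    return im,d,np.array(c["intrinsics"]),np.array(c["view"])
def cloud(d,K,V):
    v,u=np.mgrid[0:480,0:640]
    P=np.stack([(u-K[0,2])/K[0,0]*d,(v-K[1,2])/K[1,1]*d,d,np.ones_like(d)],-1)
    return (P@np.linalg.inv(V).T)[...,:3]
def totool(p):
    s=bot.read_state(); return R.from_rotvec(s["tcp_rot"]).inv().apply(np.array(p)-s["tool_pos"])
E
python3 - <<'E'
from h import *
for n in ["scene","top"]:
    im,d,K,V=cam(n); cv2.imwrite(f"pics/{n}0.png",im); P=cloud(d,K,V)
    np.savez(f"{n}0.npz",im=im,d=d,K=K,V=V)
    print(n,np.linalg.inv(V)[:3,3].round(3))
    for t in ["stand","rack","drift_mid_grip","drift_thin_grip","drift_thick_grip","oil_bottle","slide_box","eyecup"]:
        for m in bot.masks_of(n,t)[:4]:
            r=m["region"]&(d>0)
            q=P[r]; print(t,round(m["p"],2),np.round(m["box"]),np.median(q,0).round(3) if len(q) else None, np.percentile(q,98,axis=0).round(3) if len(q) else None)
print(bot.read_state())
E
```

```text
pics
scene [ 1.294 -0.09   0.84 ]
stand 0.77 [141. 241. 228. 325.] [ 0.566 -0.204  0.079] [ 0.622 -0.138  0.115]
stand 0.28 [329. 202. 451. 275.] [0.537 0.207 0.043] [0.565 0.323 0.107]
rack 0.81 [329. 201. 450. 275.] [0.538 0.202 0.041] [0.565 0.321 0.107]
rack 0.78 [299. 182. 371. 218.] [0.35  0.122 0.067] [0.396 0.208 0.072]
rack 0.78 [448. 200. 524. 253.] [0.51  0.444 0.049] [0.545 0.524 0.072]
drift_mid_grip 0.65 [345. 199. 367. 260.] [0.529 0.138 0.12 ] [0.54  0.16  0.162]
drift_thin_grip 0.92 [411. 194. 430. 248.] [0.525 0.277 0.111] [0.562 0.3   0.161]
drift_thick_grip 0.82 [376. 194. 402. 256.] [0.532 0.206 0.125] [0.542 0.238 0.162]
drift_thick_grip 0.37 [414. 191. 433. 248.] [0.525 0.277 0.112] [0.537 0.295 0.161]
drift_thick_grip 0.21 [330. 199. 450. 277.] [0.537 0.207 0.042] [0.565 0.323 0.107]
oil_bottle 0.9 [285. 331. 306. 369.] [ 0.757 -0.03   0.048] [ 0.764 -0.015  0.077]
oil_bottle 0.36 [410. 193. 433. 248.] [0.525 0.278 0.112] [0.537 0.299 0.162]
slide_box 0.63 [420. 309. 494. 369.] [0.777 0.27  0.032] [0.815 0.33  0.036]
eyecup 0.88 [274. 241. 301. 264.] [0.481 0.
[... 943 characters left out ...]
81.] [0.477 0.    0.017] [0.5   0.024 0.023]
{'time': 0.9, 'q': array([-1.26088829e+00,  2.63865419e-01,  1.60398245e+00,  1.14418784e-05,
        1.27370870e+00, -3.68808102e-02]), 'joint_vel': array([-0.00061411, -0.0020418 , -0.00114885, -0.00135278, -0.00192447,
        0.00082171]), 'joint_torque': array([-1.47772789e-03, -5.15051615e+01, -3.67732894e+01, -3.67263756e-04,
        6.61742852e-04,  1.64509004e-05]), 'tool_pos': array([ 0.22943324, -0.63481308,  0.23131254]), 'tcp_rot': array([3.09445105e+00, 5.41998018e-01, 2.47383870e-05]), 'wrist_force': array([ 0.56859567, -0.25034905,  0.34807716]), 'torque': array([-0.07847558,  0.03834518, -0.00092004]), 'width': 1.0032601446938905}
```

```bash
python3 - <<'E'
from h import *
z=np.load("top0.npz");P=cloud(z["d"],z["K"],z["V"])
for c in [(.515,.138),(.515,.206),(.514,.276)]:
    near=np.hypot(P[...,0]-c[0],P[...,1]-c[1])<.035
    for a,b in [(.15,.172),(.107,.118)]:
        q=P[near&(P[...,2]>a)&(P[...,2]<b)]
        if len(q): print(c,a,len(q),q.mean(0).round(4),((q.max(0)+q.min(0))/2).round(4),np.ptp(q,axis=0).round(4), 'areadiam',2*np.sqrt(len(q)*(1.04/z["K"][0,0])**2/np.pi))
r=P[(P[...,2]>.11)&(abs(P[...,0]-.55)<.1)&(abs(P[...,1]+.2)<.1)]
print("eyep",r.mean(0),((r.max(0)+r.min(0))/2),np.ptp(r,axis=0))
r=P[(P[...,2]>.075)&(P[...,2]<.085)&(abs(P[...,0]-.55)<.1)&(abs(P[...,1]+.2)<.1)]
print("plate",cv2.minAreaRect(r[:,:2].astype(np.float32)))
r=P[(P[...,2]>.1)&(P[...,2]<.108)&(abs(P[...,0]-.515)<.1)&(abs(P[...,1]-.207)<.15)]
print("rack",cv2.minAreaRect(r[:,:2].astype(np.float32)))
a=cv2.resize(z["im"][200:300,180:500],None,fx=2.4,fy=2.4,interpolation=cv2.INTER_CUBIC)
s=np.load("scene0.npz")["im"]; b=cv2.resize(s[170:340,130:540],(768,318),interpolation=cv2.INTER_CUBIC)
cv2.imwrite("pics/crop1.png",np.vstack([a,b]))
E
```

```text
(0.515, 0.138) 0.15 154 [0.5175 0.1403 0.1602] [0.5174 0.1396 0.1581] [0.0293 0.0277 0.0159] areadiam 0.02942789549006504
(0.515, 0.138) 0.107 181 [0.5135 0.1384 0.11  ] [0.5147 0.1383 0.1115] [0.0667 0.0663 0.0089] areadiam 0.0319034854351562
(0.515, 0.206) 0.15 280 [0.5168 0.21   0.1602] [0.5168 0.2104 0.1573] [0.0394 0.0387 0.0144] areadiam 0.03968056618396903
(0.515, 0.206) 0.107 142 [0.5106 0.2026 0.1101] [0.5153 0.2059 0.1124] [0.0667 0.0642 0.0108] areadiam 0.028258103846545958
(0.514, 0.276) 0.15 73 [0.5163 0.2795 0.1595] [0.5164 0.2794 0.1584] [0.0172 0.0181 0.0158] areadiam 0.020260971920495086
(0.514, 0.276) 0.107 206 [0.514  0.2762 0.1098] [0.514  0.2763 0.1122] [0.0667 0.0637 0.0104] areadiam 0.03403552506112187
eyep [ 0.54499909 -0.20953131  0.11432839] [ 0.54644381 -0.21037677  0.11535025] [0.04472092 0.04644773 0.01059764]
plate ((0.5478903651237488, -0.20930030941963196), (0.12053771317005157, 0.11190353333950043), 47.10452651977539)
rack ((0.5174487829208374, 0.21106961369514465), (0.09040722995996475, 0.2305661290884018), 0.4745963513851166)
```

View pics/crop1.png

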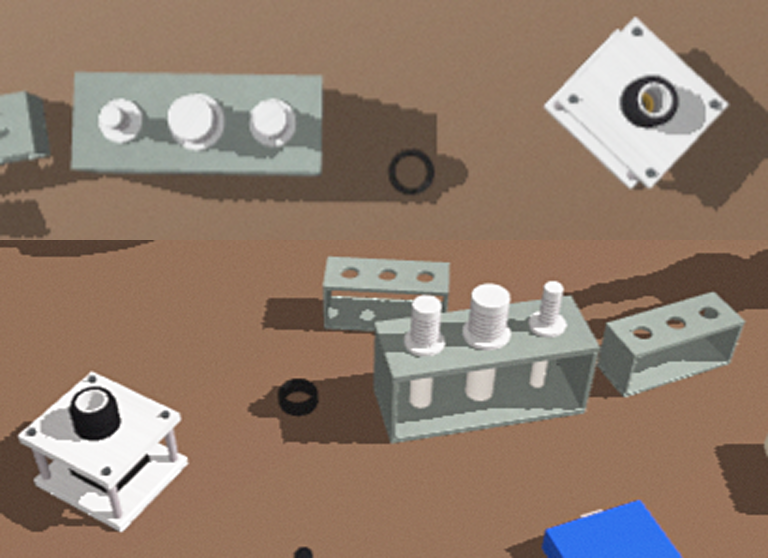

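```bash
python3 - <<'E'
from h import *
s=bot.read_state(); V=np.array(bot.get_calibration("wrist")["view"]); C=np.linalg.inv(V)
r=R.from_rotvec(s["tcp_rot"]); print("cam in tool",totool(C[:3,3]).round(3)); print((r.as_matrix().T@C[:3,:3]).round(2)); print(np.array(bot.get_calibration("wrist")["intrinsics"]).round(0))
for p in [(.547,-.21,.36),(.5175,.14,.30)]: print(totool(p).round(3))
E
```

```text
cam in tool [ 0.067 -0.    -0.142]
[[-0.   -0.96 -0.27]
 [ 1.   -0.   -0.  ]
 [-0.   -0.27  0.96]]
[[350.   0. 318.]
 [  0. 350. 243.]
 [  0.   0.   1.]]
[ 0.443 -0.292 -0.129]
[ 0.534 -0.631 -0.069]
```

```bash
python3 -m inch '[{"dx":0.443,"dy":-0.292,"dz":-0.03,"az":-70},{"dx":0.443,"dy":-0.292,"dz":-0.03,"az":-70},{"dx":0.443,"dy":-0.292,"dz":-0.03,"az":-70},{"dx":0.443,"dy":-0.292,"dz":-0.03,"az":-70},{"dx":0.443,"dy":-0.292,"dz":-0.03,"az":-70},{"dx":0.443,"dy":-0.292,"dz":-0.03,"az":-70},{"dx":0.443,"dy":-0.292,"dz":-0.03,"az":-70},{"dx":0.443,"dy":-0.292,"dz":-0.03,"az":-70},{"dx":0.443,"dy":-0.292,"dz":-0.03,"az":-70},{"dx":0.443,"dy":-0.292,"dz":-0.03,"az":-70},{"dx":0.443,"dy":-0.292,"dz":-0.03,"az":-70},{"dx":0.443,"dy":-0.292,"dz":-0.03,"az":-70},{"dx":0.443,"dy":-0.292,"dz":-0.03,"az":-70},{"dx":0.443,"dy":-0.292,"dz":-0.03,"az":-70}]'
python3 - <<'E'
from h import *
print(bot.read_state()["tool_pos"],bot.read_state()["tcp_rot"])
im,d,K,V=cam("wrist"); np.savez("w1.npz",im=im,d=d,K=K,V=V); P=cloud(d,K,V)
r=P[(P[...,2]>.106)&(P[...,2]<.125)&(np.hypot(P[...,0]-.547,P[...,1]+.21)<.035)]
print("rim",len(r),r.mean(0),(r.max(0)+r.min(0))/2,np.ptp(r,axis=0))
r=P[(P[...,2]>.075)&(P[...,2]<.085)&(abs(P[...,0]-.55)<.1)&(abs(P[...,1]+.2)<.1)]
print("plate",cv2.minAreaRect(r[:,:2].astype(np.float32)))
cv2.imwrite("pics/w1.png",im)
E
```

```text
[ 0.22943324 -0.63481308  0.23131254] [3.09445105e+00 5.41998018e-01 2.47383870e-05]invalid input at $[0]: expected keys dx, dy, dz, ax, ay, az, fingers
<stdin>:5: RuntimeWarning: Mean of empty slice.
  ret = um.true_divide(
Traceback (most recent call last):
ValueError: zero-size array to reduction operation maximum which has no identity
```

```bash
cat > look.py <<'E'
from h import *
import sys
print(bot.read_state()["tool_pos"],bot.read_state()["tcp_rot"])
im,d,K,V=cam("wrist"); np.savez(sys.argv[1]+".npz",im=im,d=d,K=K,V=V); P=cloud(d,K,V)
cv2.imwrite(f"pics/{sys.argv[1]}.png",im)
E
python3 -m inch '[{"dx":0.443,"dy":-0.292,"dz":-0.03,"ax":0,"ay":0,"az":-70,"fingers":1},{"dx":0.443,"dy":-0.292,"dz":-0.03,"ax":0,"ay":0,"az":-70,"fingers":1},{"dx":0.443,"dy":-0.292,"dz":-0.03,"ax":0,"ay":0,"az":-70,"fingers":1},{"dx":0.443,"dy":-0.292,"dz":-0.03,"ax":0,"ay":0,"az":-70,"fingers":1},{"dx":0.443,"dy":-0.292,"dz":-0.03,"ax":0,"ay":0,"az":-70,"fingers":1},{"dx":0.443,"dy":-0.292,"dz":-0.03,"ax":0,"ay":0,"az":-70,"fingers":1},{"dx":0.443,"dy":-0.292,"dz":-0.03,"ax":0,"ay":0,"az":-70,"fingers":1},{"dx":0.443,"dy":-0.292,"dz":-0.03,"ax":0,"ay":0,"az":-70,"fingers":1},{"dx":0.443,"dy":-0.292,"dz":-0.03,"ax":0,"ay":0,"az":-70,"fingers":1},{"dx":0.443,"dy":-0.292,"dz":-0.03,"ax":0,"ay":0,"az":-70,"fingers":1},{"dx":0.443,"dy":-0.292,"dz":-0.03,"ax":0,"ay":0,"az":-70,"fingers":1},{"dx":0.443,"dy":-0.292,"dz":-0.03,"ax":0,"ay":0,"az":-70,"fingers":1},{"dx":0.443,"dy":-0.292,"dz":-0.03,"ax":0,"ay":0,"az":-70,"fingers":1}]' && python3 look.py w1 && python3 - <<'E'
from h import *
z=np.load("w1.npz"); P=cloud(z["d"],z["K"],z["V"])
r=P[(P[...,2]>.106)&(P[...,2]<.125)&(np.hypot(P[...,0]-.547,P[...,1]+.21)<.035)]
print("rim",len(r),r.mean(0),(r.max(0)+r.min(0))/2,np.ptp(r,axis=0))
r=P[(P[...,2]>.075)&(P[...,2]<.085)&(abs(P[...,0]-.55)<.1)&(abs(P[...,1]+.2)<.1)]
print("plate",cv2.minAreaRect(r[:,:2].astype(np.float32)))
E
```

```text
time: 2.58
tool_pos: [0.5462, -0.2106, 0.2612]
tcp_rot: [-2.226, -2.217, 0.0]
wrist_force: [-0.8, -0.4, 0.3]
width: 0.994
[ 0.54618824 -0.21063125  0.26124405] [-2.22585418e+00 -2.21693959e+00  2.48255205e-04]
rim 1637 [ 0.54545845 -0.20818369  0.11236548] [ 0.5455182  -0.20963385  0.11083939] [0.04703186 0.04689834 0.00964944]
plate ((0.5463747978210449, -0.20838874578475952), (0.12028609216213226, 0.10996326804161072), 47.06462478637695)
```

View pics/w1.png

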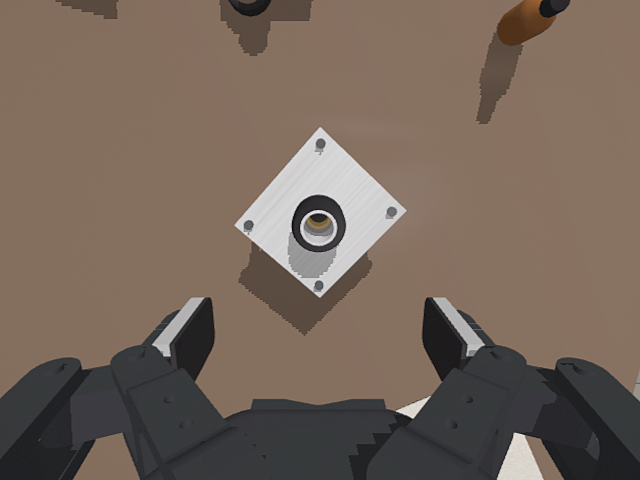

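```bash
cat > rim.py <<'E'
from h import *
import sys
from scipy.optimize import least_squares
def circ(q):
    f=least_squares(lambda p:np.hypot(q[:,0]-p[0],q[:,1]-p[1])-p[2],[*q.mean(0),.02],loss="soft_l1",f_scale=.0005); return f.x
def rim(fn,c=(.5465,-.2095),show=None):
    z=np.load(fn+".npz"); K,V=z["K"],z["V"]; P=cloud(z["d"],K,V)
    n=(np.hypot(P[...,0]-c[0],P[...,1]-c[1])<.028)
    h=P[n&(P[...,2]>.108)&(P[...,2]<.12)][:,2]; top=np.median(h); print("top z",top,len(h))
    m=(n&(abs(P[...,2]-top)<.003)).astype(np.uint8)
    cs,hi=cv2.findContours(m,cv2.RETR_CCOMP,cv2.CHAIN_APPROX_NONE)
    C=np.linalg.inv(V)
    for k,q in enumerate(cs):
        if len(q)<30: continue
        q=q[:,0].astype(float); ray=np.c_[(q[:,0]-K[0,2])/K[0,0],(q[:,1]-K[1,2])/K[1,1],np.ones(len(q))]@C[:3,:3].T
        p=C[:3,3]+ray*((.114-C[2,3])/ray[:,2])[:,None]
        print("hole" if hi[0][k][3]>=0 else "outer",len(q),circ(p[:,:2]).round(4))
if __name__=="__main__": rim(sys.argv[1])
E
python3 rim.py w1; python3 - <<'E'
from h import *
for p in [(.5175,.14,.28)]: print(totool(p).round(3))
E
```

```text
top z 0.11322695928655746 1506
outer 148 [ 0.5454 -0.2095  0.0215]
hole 87 [ 0.5453 -0.2098  0.0131]
[ 0.35  -0.03  -0.019]
```

```bash
python3 -m inch '[{"dx":0.35,"dy":-0.029,"dz":-0.019,"ax":0,"ay":0,"az":0,"fingers":1},{"dx":0.35,"dy":-0.029,"dz":-0.019,"ax":0,"ay":0,"az":0,"fingers":1},{"dx":0.35,"dy":-0.029,"dz":-0.019,"ax":0,"ay":0,"az":0,"fingers":1},{"dx":0.35,"dy":-0.029,"dz":-0.019,"ax":0,"ay":0,"az":0,"fingers":1},{"dx":0.35,"dy":-0.029,"dz":-0.019,"ax":0,"ay":0,"az":0,"fingers":1},{"dx":0.35,"dy":-0.029,"dz":-0.019,"ax":0,"ay":0,"az":0,"fingers":1},{"dx":0.35,"dy":-0.029,"dz":-0.019,"ax":0,"ay":0,"az":0,"fingers":1},{"dx":0.35,"dy":-0.029,"dz":-0.019,"ax":0,"ay":0,"az":0,"fingers":1},{"dx":0.35,"dy":-0.029,"dz":-0.019,"ax":0,"ay":0,"az":0,"fingers":1}]' && python3 look.py w2 && python3 - <<'E'
from h import *
from rim import circ
z=np.load("w2.npz"); K,V=z["K"],z["V"]; P=cloud(z["d"],K,V); C=np.linalg.inv(V)
def fit(c,zz,rad):
    m=((np.hypot(P[...,0]-c[0],P[...,1]-c[1])<rad)&(abs(P[...,2]-zz)<.003)).astype(np.uint8)
    cs,_=cv2.findContours(m,cv2.RETR_EXTERNAL,cv2.CHAIN_APPROX_NONE); q=max(cs,key=len)[:,0].astype(float)
    ray=np.c_[(q[:,0]-K[0,2])/K[0,0],(q[:,1]-K[1,2])/K[1,1],np.ones(len(q))]@C[:3,:3].T
    p=C[:3,3]+ray*((zz-C[2,3])/ray[:,2])[:,None]; print(c,zz,m.sum(),circ(p[:,:2]).round(4))
for c in [(.5175,.14),(.5175,.21),(.5175,.28)]: fit(c,.160,.03)
fit((.5175,.14),.11,.03)
r=P[(abs(P[...,2]-.104)<.003)&(abs(P[...,0]-.517)<.07)&(abs(P[...,1]-.21)<.14)]
print("rack",cv2.minAreaRect(r[:,:2].astype(np.float32)))
E
```

```text
time: 3.75
tool_pos: [0.5188, 0.1382, 0.2801]
tcp_rot: [2.228, 2.215, -0.001]
wrist_force: [-0.0, 0.4, -0.4]
width: 1.002
[0.51878398 0.13822646 0.28010236] [ 2.22769101e+00  2.21496741e+00 -8.31403087e-04]
(0.5175, 0.14) 0.16 1110 [0.5168 0.142  0.0143]
(0.5175, 0.21) 0.16 2444 [0.5164 0.2115 0.0193]
(0.5175, 0.28) 0.16 767 [0.516  0.2808 0.0095]
(0.5175, 0.14) 0.11 604 [0.5167 0.1421 0.0206]
rack ((0.5163659453392029, 0.20681457221508026), (0.0903887078166008, 0.22122952342033386), 0.3750298023223877)
```

View pics/w2.png

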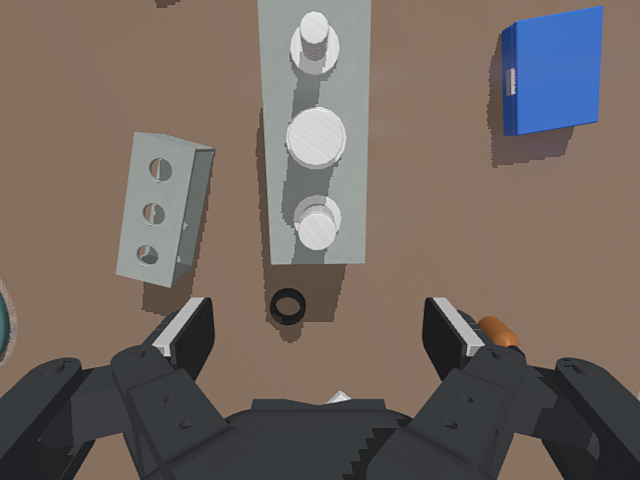

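```bash
python3 -m inch '[{"dx":0.003,"dy":-0.002,"dz":0.05,"ax":0,"ay":0,"az":0,"fingers":1},{"dx":0.003,"dy":-0.002,"dz":0.09,"ax":0,"ay":0,"az":0,"fingers":1},{"dx":0.003,"dy":-0.002,"dz":0.13,"ax":0,"ay":0,"az":0,"fingers":1},{"dx":0.003,"dy":-0.002,"dz":0.15,"ax":0,"ay":0,"az":0,"fingers":1},{"dx":0.003,"dy":-0.002,"dz":0.159,"ax":0,"ay":0,"az":0,"fingers":1},{"dx":0.003,"dy":-0.002,"dz":0.159,"ax":0,"ay":0,"az":0,"fingers":1},{"dx":0.003,"dy":-0.002,"dz":0.159,"ax":0,"ay":0,"az":0,"fingers":-1},{"dx":0.003,"dy":-0.002,"dz":0.159,"ax":0,"ay":0,"az":0,"fingers":-1},{"dx":0.003,"dy":-0.002,"dz":0.159,"ax":0,"ay":0,"az":0,"fingers":-1},{"dx":0.003,"dy":-0.002,"dz":0.159,"ax":0,"ay":0,"az":0,"fingers":-1},{"dx":0.003,"dy":-0.002,"dz":0.159,"ax":0,"ay":0,"az":0,"fingers":-1},{"dx":0.003,"dy":-0.002,"dz":0.159,"ax":0,"ay":0,"az":0,"fingers":-1},{"dx":0.003,"dy":-0.002,"dz":0.159,"ax":0,"ay":0,"az":0,"fingers":-1},{"dx":0.003,"dy":-0.002,"dz":0.159,"ax":0,"ay":0,"az":0,"fingers":-1}]' 100
```

```text
time: 5.55
tool_pos: [0.5176, 0.1414, 0.1222]
tcp_rot: [2.227, 2.214, 0.002]
wrist_force: [-0.7, -0.1, 6.3]
width: 0.332
```

```bash
python3 -m inch '[{"dx":0,"dy":0,"dz":-0.01,"ax":0,"ay":0,"az":0,"fingers":-1},{"dx":0,"dy":0,"dz":-0.03,"ax":0,"ay":0,"az":0,"fingers":-1},{"dx":0,"dy":0,"dz":-0.06,"ax":0,"ay":0,"az":0,"fingers":-1},{"dx":0,"dy":0,"dz":-0.09,"ax":0,"ay":0,"az":0,"fingers":-1},{"dx":0,"dy":0,"dz":-0.12,"ax":0,"ay":0,"az":0,"fingers":-1},{"dx":0,"dy":0,"dz":-0.14,"ax":0,"ay":0,"az":0,"fingers":-1},{"dx":0,"dy":0,"dz":-0.15,"ax":0,"ay":0,"az":0,"fingers":-1},{"dx":0,"dy":0,"dz":-0.15,"ax":0,"ay":0,"az":0,"fingers":-1}]' && python3 look.py w3 && python3 - <<'E'
from h import *
print(totool((.5454,-.2097,.26)).round(4), bot.read_state()["wrist_force"])
for m in bot.masks_of("wrist","drift_mid_grip")[:2]: print(m["p"],m["box"])
E
```

```text
time: 6.55
tool_pos: [0.5174, 0.1414, 0.2723]
tcp_rot: [2.227, 2.214, 0.002]
wrist_force: [0.5, -0.7, -1.6]
width: 0.331
[0.51743469 0.14143709 0.27229168] [2.22691122e+00 2.21420958e+00 2.14170803e-03]
[-0.3508  0.0305  0.0115] [-0.23774395  1.32258817 -1.66998985]
0.24 [256.7, 0.0, 375.6, 271.0]
```

View pics/w3.png

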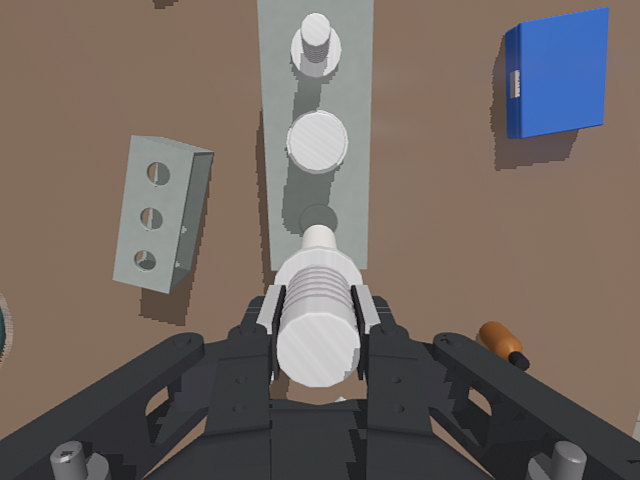

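```bash
cat > axis.py <<'E'
from h import *
import sys
from scipy.optimize import least_squares
s=bot.read_state(); z=np.load(sys.argv[1]+".npz"); P=cloud(z["d"],z["K"],z["V"])
T=R.from_rotvec(s["tcp_rot"]).inv().apply((P-s["tool_pos"]).reshape(-1,3))
n=(abs(T[:,0])<.03)&(abs(T[:,1])<.03)&(T[:,2]>-.05)&(T[:,2]<.15)
q=T[n]
top=q[(q[:,2]<np.percentile(q[:,2],3)+.002)]
for a,b,r in [(-.042,-.01,.015),(.02,.105,.01225)]:
    p=q[(q[:,2]>a)&(q[:,2]<b)&(abs(q[:,1])<r*.95)]
    if len(p)<30: print("few",a,len(p)); continue
    f=least_squares(lambda v:np.hypot(p[:,0]-v[0]-v[2]*(p[:,2]-b),p[:,1]-v[1]-v[3]*(p[:,2]-b))-r,[0,0,0,0],loss="soft_l1",f_scale=.0005)
    print(a,b,len(p),"axis x,y at b",f.x[:2].round(4),"tilt",f.x[2:].round(3),"res",np.abs(f.fun).mean().round(4),p[:,2].min().round(3),p[:,2].max().round(3))
for a in np.arange(-.05,.13,.01):
    p=q[(q[:,2]>=a)&(q[:,2]<a+.01)]
    if len(p)>5: print(a.round(3),len(p),"x",p[:,0].min().round(4),p[:,0].max().round(4),"y",p[:,1].min().round(4),p[:,1].max().round(4))
E
python3 axis.py w3
```

```text
-0.042 -0.01 7642 axis x,y at b [0.0008 0.0001] tilt [0.049 0.005] res 0.0036 -0.041 -0.01
0.02 0.105 630 axis x,y at b [0.0003 0.0003] tilt [-0.     0.002] res 0.0001 0.049 0.105
-0.05 1563 x -0.0102 0.0144 y -0.03 0.0299
-0.04 7158 x -0.0144 0.0157 y -0.0274 0.0275
-0.03 1751 x 0.0044 0.016 y -0.0278 0.028
-0.02 1238 x 0.0051 0.0162 y -0.0276 0.028
-0.01 777 x 0.0053 0.016 y -0.0258 0.0264
0.0 410 x 0.0053 0.0203 y -0.0171 0.0199
0.01 1738 x 0.0029 0.0228 y -0.0206 0.0213
0.05 112 x 0.0089 0.0128 y -0.0086 0.0088
0.06 132 x 0.005 0.0129 y -0.011 0.011
0.07 131 x 0.0032 0.0128 y -0.0115 0.0122
0.08 111 x 0.0037 0.0128 y -0.011 0.012
0.09 101 x 0.0028 0.0128 y -0.0116 0.0118
0.1 49 x 0.0038 0.0129 y -0.0111 0.0121
```

```bash
python3 -m inch '[{"dx":-0.06,"dy":0.005,"dz":0,"ax":0,"ay":0,"az":0,"fingers":-1},{"dx":-0.12,"dy":0.01,"dz":0,"ax":0,"ay":0,"az":0,"fingers":-1},{"dx":-0.18,"dy":0.015,"dz":0,"ax":0,"ay":0,"az":0,"fingers":-1},{"dx":-0.24,"dy":0.02,"dz":0,"ax":0,"ay":0,"az":0,"fingers":-1},{"dx":-0.3,"dy":0.025,"dz":0,"ax":0,"ay":0,"az":0,"fingers":-1},{"dx":-0.34,"dy":0.03,"dz":0,"ax":0,"ay":0,"az":0,"fingers":-1},{"dx":-0.351,"dy":0.03,"dz":0.02,"ax":0,"ay":0,"az":0,"fingers":-1},{"dx":-0.351,"dy":0.03,"dz":0.03,"ax":0,"ay":0,"az":0,"fingers":-1},{"dx":-0.351,"dy":0.03,"dz":0.03,"ax":0,"ay":0,"az":0,"fingers":-1},{"dx":-0.351,"dy":0.03,"dz":0.03,"ax":0,"ay":0,"az":0,"fingers":-1}]' && python3 look.py w4 && python3 axis.py w4 | head -2; python3 rim.py w4
```

```text
time: 7.9
tool_pos: [0.5447, -0.2085, 0.241]
tcp_rot: [-2.226, -2.217, 0.001]
wrist_force: [0.0, -0.4, -1.1]
width: 0.327
[ 0.54472373 -0.20854608  0.24095486] [-2.22556008e+00 -2.21660318e+00  9.66927632e-04]
-0.042 -0.01 7502 axis x,y at b [ 0.0008 -0.0008] tilt [ 0.052 -0.017] res 0.0037 -0.039 -0.01
0.02 0.105 603 axis x,y at b [ 0.0004 -0.0011] tilt [ 0.    -0.002] res 0.0001 0.052 0.105
top z 0.11325211068971497 1201
outer 190 [ 0.5454 -0.2089  0.0207]
```

View pics/w4.png

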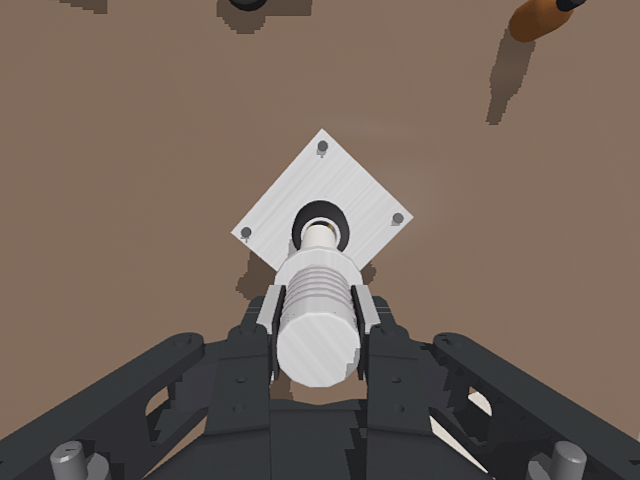

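```bash
cat > rim2.py <<'E'
from h import *
import sys
from scipy.optimize import least_squares
z=np.load(sys.argv[1]+".npz"); K,V=z["K"],z["V"]; P=cloud(z["d"],K,V); C=np.linalg.inv(V)
c=np.array([.5454,-.2095])
m=((np.hypot(P[...,0]-c[0],P[...,1]-c[1])<.03)&(P[...,2]>.109)&(P[...,2]<.118)).astype(np.uint8)
cs,_=cv2.findContours(m,cv2.RETR_LIST,cv2.CHAIN_APPROX_NONE)
q=np.vstack([k[:,0] for k in cs]).astype(float)
ray=np.c_[(q[:,0]-K[0,2])/K[0,0],(q[:,1]-K[1,2])/K[1,1],np.ones(len(q))]@C[:3,:3].T
p=(C[:3,3]+ray*((.114-C[2,3])/ray[:,2])[:,None])[:,:2]
for it in range(4):
    d=np.hypot(*(p-c).T); 
    k=p[abs(d-.0128)<.0025]
    # keep only the far half (+y): near half is hidden by the rod
    f=least_squares(lambda v:np.hypot(k[:,0]-v[0],k[:,1]-v[1])-.0128,c,loss="soft_l1",f_scale=.0004); c=f.x
a=np.degrees(np.arctan2(k[:,1]-c[1],k[:,0]-c[0]))
print("bore",c.round(4),len(k),"res",np.abs(f.fun).mean().round(5),"angles",np.histogram(a,8,(-180,180))[0])
s=bot.read_state(); print("TCP",s["tool_pos"].round(4),"bore in tool",R.from_rotvec(s["tcp_rot"]).inv().apply(np.r_[c,.114]-s["tool_pos"]).round(4),"F",s["wrist_force"].round(1))
E
python3 rim2.py w1; python3 look.py w5; python3 rim2.py w5; python3 axis.py w5|head -2
```

```text
bore [ 0.5453 -0.2095] 87 res 0.00029 angles [11 10 11 10 10 11 14 10]
TCP [ 0.545  -0.2088  0.2415] bore in tool [-0.0007  0.0002  0.1275] F [ 1.  -1.3 -1.2]
[ 0.54501314 -0.20877102  0.24149847] [ 2.22563880e+00  2.21654886e+00 -4.94547653e-04]
bore [ 0.5454 -0.2096] 59 res 0.00043 angles [ 5  0  0  9 11 11 12 11]
TCP [ 0.5451 -0.209   0.2418] bore in tool [-0.0005  0.0002  0.1278] F [-0.9 -0.3 -2.3]
-0.042 -0.01 7501 axis x,y at b [ 0.0008 -0.0007] tilt [ 0.053 -0.018] res 0.0037 -0.039 -0.01
0.02 0.105 610 axis x,y at b [ 0.0003 -0.0009] tilt [-0.    -0.001] res 0.0001 0.051 0.105
```

```bash
python3 -m inch '[{"dx":-0.0008,"dy":0.0011,"dz":0.008,"ax":0,"ay":0,"az":0,"fingers":-1},{"dx":-0.0008,"dy":0.0011,"dz":0.014,"ax":0,"ay":0,"az":0,"fingers":-1},{"dx":-0.0008,"dy":0.0011,"dz":0.017,"ax":0,"ay":0,"az":0,"fingers":-1},{"dx":-0.0008,"dy":0.0011,"dz":0.017,"ax":0,"ay":0,"az":0,"fingers":-1},{"dx":-0.0008,"dy":0.0011,"dz":0.017,"ax":0,"ay":0,"az":0,"fingers":-1}]' && python3 look.py w6; python3 rim2.py w6; python3 axis.py w6|head -2
python3 - <<'E'
import cv2; im=cv2.imread("pics/w6.png"); cv2.imwrite("pics/w6c.png",cv2.resize(im[180:280,250:390],None,fx=5,fy=5,interpolation=cv2.INTER_CUBIC))
E
```

```text
time: 8.62
tool_pos: [0.5463, -0.21, 0.2249]
tcp_rot: [2.225, 2.216, -0.0]
wrist_force: [0.7, -0.7, -1.0]
width: 0.332
[ 0.54630831 -0.20995534  0.22486354] [ 2.22545640e+00  2.21576641e+00 -2.24324754e-04]
bore [ 0.5453 -0.2098] 72 res 0.00057 angles [13  0  0  8 12 14 14 11]
TCP [ 0.5464 -0.21    0.225 ] bore in tool [ 0.0003 -0.0012  0.111 ] F [ 0.6  0.2 -0.9]
-0.042 -0.01 7488 axis x,y at b [ 0.0006 -0.0006] tilt [ 0.049 -0.013] res 0.0037 -0.039 -0.01
0.02 0.105 611 axis x,y at b [ 0.0002 -0.0008] tilt [ 0.    -0.001] res 0.0001 0.051 0.105
```

View pics/w6c.png

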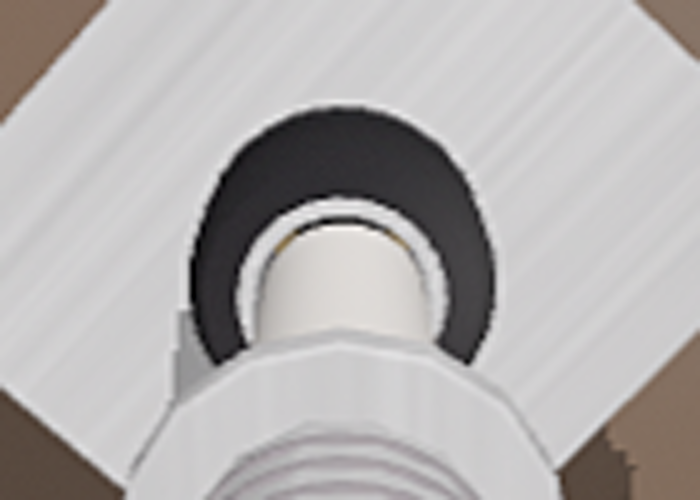

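```bash
python3 -m inch '[{"dx":0,"dy":-0.0006,"dz":0,"ax":0,"ay":0,"az":0,"fingers":-1},{"dx":0,"dy":-0.0006,"dz":0.001,"ax":0,"ay":0,"az":0,"fingers":-1},{"dx":0,"dy":-0.0006,"dz":0.002,"ax":0,"ay":0,"az":0,"fingers":-1},{"dx":0,"dy":-0.0006,"dz":0.003,"ax":0,"ay":0,"az":0,"fingers":-1},{"dx":0,"dy":-0.0006,"dz":0.004,"ax":0,"ay":0,"az":0,"fingers":-1},{"dx":0,"dy":-0.0006,"dz":0.005,"ax":0,"ay":0,"az":0,"fingers":-1},{"dx":0,"dy":-0.0006,"dz":0.0055,"ax":0,"ay":0,"az":0,"fingers":-1},{"dx":0,"dy":-0.0006,"dz":0.0055,"ax":0,"ay":0,"az":0,"fingers":-1}]'; python3 -c "
from h import *
s=bot.read_state();print(s['tool_pos'],s['wrist_force'],s['torque'])"
```

```text
time: 9.68
tool_pos: [0.5458, -0.21, 0.2194]
tcp_rot: [2.225, 2.216, -0.0]
wrist_force: [-0.1, -0.9, -1.2]
width: 0.332
[ 0.54575036 -0.20997332  0.21943619] [-0.10301879 -0.87771583 -1.17758073] [-0.02668545  0.01209588  0.03578586]
```

```bash
python3 -m inch '[{"dx":0,"dy":0,"dz":0.0006,"ax":0,"ay":0,"az":0,"fingers":-1},{"dx":0,"dy":0,"dz":0.0012,"ax":0,"ay":0,"az":0,"fingers":-1},{"dx":0,"dy":0,"dz":0.0018,"ax":0,"ay":0,"az":0,"fingers":-1},{"dx":0,"dy":0,"dz":0.002,"ax":0,"ay":0,"az":0,"fingers":-1}]'; python3 -m inch '[{"dx":0,"dy":0,"dz":0.0006,"ax":0,"ay":0,"az":0,"fingers":-1},{"dx":0,"dy":0,"dz":0.0012,"ax":0,"ay":0,"az":0,"fingers":-1},{"dx":0,"dy":0,"dz":0.0015,"ax":0,"ay":0,"az":0,"fingers":-1}]'
```

```text
time: 10.18
tool_pos: [0.5457, -0.2099, 0.2174]
tcp_rot: [2.225, 2.216, -0.0]
wrist_force: [-0.7, -0.4, -0.2]
width: 0.328
time: 10.55
tool_pos: [0.5457, -0.2099, 0.2158]
tcp_rot: [2.226, 2.216, -0.0]
wrist_force: [-0.4, 0.4, -1.2]
width: 0.332
```

```bash
python3 -m inch '[{"dx":0,"dy":0,"dz":0.001,"ax":0,"ay":0,"az":0,"fingers":-1},{"dx":0,"dy":0,"dz":0.002,"ax":0,"ay":0,"az":0,"fingers":-1},{"dx":0,"dy":0,"dz":0.003,"ax":0,"ay":0,"az":0,"fingers":-1},{"dx":0,"dy":0,"dz":0.003,"ax":0,"ay":0,"az":0,"fingers":-1}]'; python3 look.py w7; python3 rim2.py w7; python3 axis.py w7|sed -n 2p
```

```text
time: 11.05
tool_pos: [0.5456, -0.2099, 0.2126]
tcp_rot: [2.226, 2.216, -0.0]
wrist_force: [-0.2, -0.3, -0.4]
width: 0.33
[ 0.54562038 -0.20990711  0.21262154] [ 2.22573957e+00  2.21592388e+00 -3.53800669e-04]
bore [ 0.5454 -0.2109] 74 res 0.00048 angles [ 5  0  0  6 21 17 13 12]
TCP [ 0.5457 -0.2099  0.2127] bore in tool [-0.0009 -0.0003  0.0987] F [ 0.5 -0.9 -1.8]
0.02 0.105 1141 axis x,y at b [ 0.0059 -0.0002] tilt [0.149 0.013] res 0.0021 0.051 0.105
```

```bash
python3 -m inch '[{"dx":0,"dy":0,"dz":0.002,"ax":0,"ay":0,"az":0,"fingers":-1},{"dx":0,"dy":0,"dz":0.004,"ax":0,"ay":0,"az":0,"fingers":-1},{"dx":0,"dy":0,"dz":0.006,"ax":0,"ay":0,"az":0,"fingers":-1},{"dx":0,"dy":0,"dz":0.008,"ax":0,"ay":0,"az":0,"fingers":-1},{"dx":0,"dy":0,"dz":0.01,"ax":0,"ay":0,"az":0,"fingers":-1}]'; python3 -m inch '[{"dx":0,"dy":0,"dz":0.003,"ax":0,"ay":0,"az":0,"fingers":-1},{"dx":0,"dy":0,"dz":0.006,"ax":0,"ay":0,"az":0,"fingers":-1},{"dx":0,"dy":0,"dz":0.009,"ax":0,"ay":0,"az":0,"fingers":-1},{"dx":0,"dy":0,"dz":0.012,"ax":0,"ay":0,"az":0,"fingers":-1},{"dx":0,"dy":0,"dz":0.014,"ax":0,"ay":0,"az":0,"fingers":-1},{"dx":0,"dy":0,"dz":0.014,"ax":0,"ay":0,"az":0,"fingers":-1}]'
```

```text
time: 11.72
tool_pos: [0.5456, -0.2099, 0.2025]
tcp_rot: [2.226, 2.216, -0.0]
wrist_force: [-0.3, 0.2, 0.3]
width: 0.328
time: 12.48
tool_pos: [0.5456, -0.2099, 0.1883]
tcp_rot: [2.226, 2.216, -0.001]
wrist_force: [-0.4, 0.2, -1.6]
width: 0.33
```

```bash
python3 -m inch '[{"dx":0,"dy":0,"dz":0.003,"ax":0,"ay":0,"az":0,"fingers":-1},{"dx":0,"dy":0,"dz":0.006,"ax":0,"ay":0,"az":0,"fingers":-1},{"dx":0,"dy":0,"dz":0.009,"ax":0,"ay":0,"az":0,"fingers":-1},{"dx":0,"dy":0,"dz":0.011,"ax":0,"ay":0,"az":0,"fingers":-1},{"dx":0,"dy":0,"dz":0.012,"ax":0,"ay":0,"az":0,"fingers":-1},{"dx":0,"dy":0,"dz":0.013,"ax":0,"ay":0,"az":0,"fingers":-1}]'; python3 -m inch '[{"dx":0,"dy":0,"dz":0.001,"ax":0,"ay":0,"az":0,"fingers":-1},{"dx":0,"dy":0,"dz":0.002,"ax":0,"ay":0,"az":0,"fingers":-1},{"dx":0,"dy":0,"dz":0.003,"ax":0,"ay":0,"az":0,"fingers":-1}]';  python3 -m inch '[{"dx":0,"dy":0,"dz":0.001,"ax":0,"ay":0,"az":0,"fingers":-1},{"dx":0,"dy":0,"dz":0.002,"ax":0,"ay":0,"az":0,"fingers":-1},{"dx":0,"dy":0,"dz":0.003,"ax":0,"ay":0,"az":0,"fingers":-1}]'
```

```text
time: 13.22
tool_pos: [0.5456, -0.21, 0.1753]
tcp_rot: [2.226, 2.216, -0.001]
wrist_force: [-0.4, -0.3, -1.2]
width: 0.328
time: 13.6
tool_pos: [0.5456, -0.2099, 0.1723]
tcp_rot: [2.226, 2.216, -0.0]
wrist_force: [0.3, -0.1, -1.7]
width: 0.329
time: 13.98
tool_pos: [0.5457, -0.21, 0.1693]
tcp_rot: [2.226, 2.216, -0.0]
wrist_force: [-1.4, -0.8, 4.1]
width: 0.329
```

```bash
python3 -m inch '[{"dx":0,"dy":0,"dz":0.001,"ax":0,"ay":0,"az":0,"fingers":-1},{"dx":0,"dy":0,"dz":0.002,"ax":0,"ay":0,"az":0,"fingers":-1},{"dx":0,"dy":0,"dz":0.003,"ax":0,"ay":0,"az":0,"fingers":-1}]';  python3 -m inch '[{"dx":0,"dy":0,"dz":0.001,"ax":0,"ay":0,"az":0,"fingers":-1},{"dx":0,"dy":0,"dz":0.002,"ax":0,"ay":0,"az":0,"fingers":-1},{"dx":0,"dy":0,"dz":0.003,"ax":0,"ay":0,"az":0,"fingers":-1}]'
```

```text
time: 14.35
tool_pos: [0.5472, -0.2108, 0.1692]
tcp_rot: [2.223, 2.213, 0.001]
wrist_force: [-2.0, 0.5, 12.9]
width: 0.334
time: 14.72
tool_pos: [0.5487, -0.2116, 0.1691]
tcp_rot: [2.22, 2.211, 0.004]
wrist_force: [-2.7, 1.7, 14.2]
width: 0.327
```

```bash
cat > corr.py <<'E'
from h import *
s=bot.read_state(); r=R.from_rotvec(s["tcp_rot"]); r0=R.from_matrix([[0,1,0],[1,0,0],[0,0,-1.]])
print("t",s["time"],s["tool_pos"].round(4),"F",s["wrist_force"].round(1),"T",s["torque"].round(2))
print("turn deg",np.degrees((r.inv()*r0).as_rotvec()).round(2),"shift to x.5456 y-.2099:",totool([.5456,-.2099,s["tool_pos"][2]]).round(4), "tip world",(s["tool_pos"]+r.apply([.0003,.0,.1062])).round(4))
E
python3 corr.py
```

```text
t 14.725 [ 0.5487 -0.2116  0.1691] F [-2.7  1.7 14.2] T [0.25 0.73 0.01]
turn deg [ 0.44  0.26 -0.25] shift to x.5456 y-.2099: [ 0.0016 -0.0031 -0.    ] tip world [ 0.5495 -0.2117  0.0629]
```

```bash
python3 -m inch '[{"dx":0.0012,"dy":-0.0023,"dz":0.002,"ax":0.3,"ay":0.2,"az":-0.1,"fingers":-1},{"dx":0.0024,"dy":-0.0046,"dz":0.003,"ax":0.6,"ay":0.4,"az":-0.2,"fingers":-1},{"dx":0.0024,"dy":-0.0046,"dz":0.003,"ax":0.6,"ay":0.4,"az":-0.2,"fingers":-1}]'; python3 corr.py
```

```text
time: 15.1
tool_pos: [0.5469, -0.2101, 0.1692]
tcp_rot: [2.221, 2.218, 0.005]
wrist_force: [0.7, -0.6, 8.9]
width: 0.329
t 15.1 [ 0.5469 -0.2101  0.1692] F [ 0.7 -0.6  8.9] T [ 0.04 -0.15 -0.01]
turn deg [ 0.23 -0.01 -0.06] shift to x.5456 y-.2099: [ 0.0002 -0.0013 -0.    ] tip world [ 0.5473 -0.2098  0.063 ]
```

```bash
python3 -m inch '[{"dx":0.0004,"dy":-0.0015,"dz":0.003,"ax":0.3,"ay":0,"az":0,"fingers":-1},{"dx":0.0008,"dy":-0.0025,"dz":0.004,"ax":0.4,"ay":0,"az":0,"fingers":-1},{"dx":0.001,"dy":-0.003,"dz":0.005,"ax":0.4,"ay":0.1,"az":0,"fingers":-1}]'; python3 corr.py
```

```text
time: 15.48
tool_pos: [0.5473, -0.2104, 0.1684]
tcp_rot: [2.219, 2.217, 0.004]
wrist_force: [0.8, -0.6, 14.3]
width: 0.328
t 15.475 [ 0.5473 -0.2104  0.1684] F [ 0.8 -0.6 14.3] T [-0.01 -0.09 -0.03]
turn deg [ 0.3   0.07 -0.06] shift to x.5456 y-.2099: [ 0.0005 -0.0017 -0.    ] tip world [ 0.5479 -0.2102  0.0622]
```

```bash
python3 -m inch '[{"dx":0.001,"dy":-0.003,"dz":0.004,"ax":0.5,"ay":0.1,"az":0,"fingers":-1},{"dx":0.0012,"dy":-0.0035,"dz":0.005,"ax":0.5,"ay":0.2,"az":0,"fingers":-1},{"dx":0.0012,"dy":-0.0035,"dz":0.006,"ax":0.5,"ay":0.2,"az":0,"fingers":-1},{"dx":0.0012,"dy":-0.0035,"dz":0.007,"ax":0.5,"ay":0.2,"az":0,"fingers":-1},{"dx":0.0012,"dy":-0.0035,"dz":0.008,"ax":0.5,"ay":0.2,"az":0,"fingers":-1}]'; python3 corr.py
```

```text
time: 16.1
tool_pos: [0.5474, -0.2105, 0.1649]
tcp_rot: [2.22, 2.217, 0.004]
wrist_force: [-0.1, 0.3, 14.3]
width: 0.33
t 16.1 [ 0.5474 -0.2105  0.1649] F [-0.1  0.3 14.3] T [ 0.13  0.04 -0.05]
turn deg [ 0.29  0.06 -0.07] shift to x.5456 y-.2099: [ 0.0006 -0.0018 -0.    ] tip world [ 0.5479 -0.2103  0.0587]
```

```bash
python3 -m inch '[{"dx":0.001,"dy":-0.003,"dz":0.0045,"ax":0.5,"ay":0.1,"az":0,"fingers":-1},{"dx":0.0012,"dy":-0.0035,"dz":0.006,"ax":0.5,"ay":0.2,"az":0,"fingers":-1},{"dx":0.0012,"dy":-0.0035,"dz":0.0075,"ax":0.5,"ay":0.2,"az":0,"fingers":-1},{"dx":0.0012,"dy":-0.0035,"dz":0.009,"ax":0.5,"ay":0.2,"az":0,"fingers":-1},{"dx":0.0012,"dy":-0.0035,"dz":0.0105,"ax":0.5,"ay":0.2,"az":0,"fingers":-1},{"dx":0.0012,"dy":-0.0035,"dz":0.012,"ax":0.5,"ay":0.2,"az":0,"fingers":-1},{"dx":0.0012,"dy":-0.0035,"dz":0.0135,"ax":0.5,"ay":0.2,"az":0,"fingers":-1},{"dx":0.0012,"dy":-0.0035,"dz":0.015,"ax":0.5,"ay":0.2,"az":0,"fingers":-1}]'; python3 corr.py
```

```text
time: 17.1
tool_pos: [0.5475, -0.2106, 0.1544]
tcp_rot: [2.22, 2.217, 0.004]
wrist_force: [-0.0, 0.9, 14.5]
width: 0.328
t 17.1 [ 0.5475 -0.2106  0.1544] F [-0.   0.9 14.5] T [ 0.1   0.12 -0.04]
turn deg [ 0.26  0.04 -0.08] shift to x.5456 y-.2099: [ 0.0007 -0.0019 -0.    ] tip world [ 0.5479 -0.2104  0.0482]
```

```bash
python3 -m inch '[{"dx":0.001,"dy":-0.003,"dz":0.0045,"ax":0.5,"ay":0.1,"az":0,"fingers":-1},{"dx":0.0012,"dy":-0.0035,"dz":0.006,"ax":0.5,"ay":0.2,"az":0,"fingers":-1},{"dx":0.0012,"dy":-0.0035,"dz":0.0075,"ax":0.5,"ay":0.2,"az":0,"fingers":-1},{"dx":0.0012,"dy":-0.0035,"dz":0.009,"ax":0.5,"ay":0.2,"az":0,"fingers":-1},{"dx":0.0012,"dy":-0.0035,"dz":0.01,"ax":0.5,"ay":0.2,"az":0,"fingers":-1}]'; python3 corr.py; python3 -m inch '[{"dx":0.001,"dy":-0.003,"dz":0.0045,"ax":0.5,"ay":0.1,"az":0,"fingers":-1},{"dx":0.0012,"dy":-0.0035,"dz":0.0055,"ax":0.5,"ay":0.2,"az":0,"fingers":-1}]'; python3 corr.py
```

```text
time: 17.73
tool_pos: [0.5475, -0.2107, 0.1487]
tcp_rot: [2.221, 2.217, 0.004]
wrist_force: [0.2, -0.1, 14.2]
width: 0.328
t 17.725 [ 0.5475 -0.2107  0.1487] F [ 0.2 -0.1 14.2] T [ 0.07  0.02 -0.06]
turn deg [ 0.23  0.02 -0.09] shift to x.5456 y-.2099: [ 0.0008 -0.0019 -0.    ] tip world [ 0.548  -0.2104  0.0425]
time: 17.98
tool_pos: [0.5476, -0.2107, 0.1476]
tcp_rot: [2.222, 2.218, 0.004]
wrist_force: [0.4, 0.5, 13.9]
width: 0.33
t 17.975 [ 0.5476 -0.2107  0.1476] F [ 0.4  0.5 13.9] T [ 0.08 -0.06  0.01]
turn deg [ 0.2  -0.01 -0.1 ] shift to x.5456 y-.2099: [ 0.0008 -0.002  -0.    ] tip world [ 0.548  -0.2104  0.0414]
```

Keep pressing in small increments until the force rises (on the block).

```bash
python3 -m inch '[{"dx":0.001,"dy":-0.003,"dz":0.0045,"ax":0.5,"ay":0.1,"az":0,"fingers":-1},{"dx":0.0012,"dy":-0.0035,"dz":0.0055,"ax":0.5,"ay":0.2,"az":0,"fingers":-1}]'; python3 -m inch '[{"dx":0.001,"dy":-0.003,"dz":0.005,"ax":0.5,"ay":0.1,"az":0,"fingers":-1},{"dx":0.0012,"dy":-0.0035,"dz":0.0058,"ax":0.5,"ay":0.2,"az":0,"fingers":-1}]'; python3 corr.py
```

```text
time: 18.23
tool_pos: [0.5478, -0.2108, 0.1469]
tcp_rot: [2.222, 2.218, 0.004]
wrist_force: [-1.5, -0.1, 20.0]
width: 0.331
time: 18.48
tool_pos: [0.5484, -0.2114, 0.1469]
tcp_rot: [2.221, 2.217, 0.004]
wrist_force: [0.2, -0.5, 21.7]
width: 0.33
t 18.475 [ 0.5484 -0.2114  0.1469] F [ 0.2 -0.5 21.7] T [ 0.07  0.42 -0.07]
turn deg [ 0.23  0.01 -0.1 ] shift to x.5456 y-.2099: [ 0.0015 -0.0029 -0.    ] tip world [ 0.5489 -0.2111  0.0407]
```

```bash
python3 -m inch '[{"dx":0,"dy":0,"dz":0,"ax":0.2,"ay":0,"az":0,"fingers":-1},{"dx":0,"dy":0,"dz":-0.004,"ax":0.2,"ay":0,"az":0,"fingers":-1},{"dx":0,"dy":0,"dz":-0.01,"ax":0.2,"ay":0,"az":0,"fingers":-1}]'; python3 corr.py;  python3 -m inch '[{"dx":0,"dy":0,"dz":-0.008,"ax":0,"ay":0,"az":0,"fingers":-1},{"dx":0,"dy":0,"dz":-0.016,"ax":0,"ay":0,"az":0,"fingers":-1},{"dx":0,"dy":0,"dz":-0.024,"ax":0,"ay":0,"az":0,"fingers":-1},{"dx":0,"dy":0,"dz":-0.032,"ax":0,"ay":0,"az":0,"fingers":-1},{"dx":0,"dy":0,"dz":-0.04,"ax":0,"ay":0,"az":0,"fingers":-1},{"dx":0,"dy":0,"dz":-0.048,"ax":0,"ay":0,"az":0,"fingers":-1},{"dx":0,"dy":0,"dz":-0.056,"ax":0,"ay":0,"az":0,"fingers":-1}]'; python3 corr.py
```

```text
time: 18.85
tool_pos: [0.5478, -0.211, 0.1558]
tcp_rot: [-2.222, -2.219, 0.0]
wrist_force: [0.3, 0.1, -1.3]
width: 0.329
t 18.85 [ 0.5478 -0.211   0.1558] F [ 0.3  0.1 -1.3] T [-0.   -0.14  0.  ]
turn deg [-0.06 -0.04 -0.1 ] shift to x.5456 y-.2099: [ 0.0011 -0.0022  0.    ] tip world [ 0.5477 -0.2106  0.0496]
time: 19.73
tool_pos: [0.5479, -0.2111, 0.2124]
tcp_rot: [-2.223, -2.219, 0.0]
wrist_force: [0.3, -0.5, -0.6]
width: 0.331
t 19.725 [ 0.5479 -0.2111  0.2124] F [ 0.3 -0.5 -0.6] T [-0.   -0.06 -0.01]
turn deg [-0.05 -0.04 -0.1 ] shift to x.5456 y-.2099: [ 0.0012 -0.0023  0.    ] tip world [ 0.5478 -0.2107  0.1062]
```

```bash
python3 -m inch '[{"dx":0,"dy":0,"dz":-0.015,"ax":0,"ay":0,"az":0,"fingers":-1},{"dx":0,"dy":0,"dz":-0.035,"ax":0,"ay":0,"az":0,"fingers":-1},{"dx":0,"dy":0,"dz":-0.06,"ax":0,"ay":0,"az":0,"fingers":-1},{"dx":0,"dy":0,"dz":-0.06,"ax":0,"ay":0,"az":0,"fingers":-1},{"dx":0,"dy":0,"dz":-0.06,"ax":0,"ay":0,"az":0,"fingers":-1}]'; python3 look.py w8; python3 axis.py w8 | sed -n 2,30p; python3 -c "
from h import *
im,d,K,V=cam('scene'); cv2.imwrite('pics/s2.png',cv2.resize(im[200:340,110:260],None,fx=4,fy=4,interpolation=cv2.INTER_CUBIC))
print(totool([.5176,.1414,.2723]))"
```

```text
time: 20.35
tool_pos: [0.5477, -0.211, 0.2722]
tcp_rot: [-2.222, -2.219, 0.0]
wrist_force: [-0.5, 0.6, -1.7]
width: 0.328
[ 0.54772488 -0.2110295   0.27221679] [-2.22241834e+00 -2.21855728e+00  4.50263604e-04]
0.02 0.105 625 axis x,y at b [-0.0001 -0.0001] tilt [-0.001  0.002] res 0.0001 0.05 0.105
-0.05 1566 x -0.0106 0.0141 y -0.03 0.03
-0.04 7132 x -0.015 0.0154 y -0.0279 0.0272
-0.03 1706 x 0.0044 0.0157 y -0.028 0.0276
-0.02 1353 x 0.0049 0.0156 y -0.0281 0.0274
-0.01 841 x 0.0047 0.0156 y -0.0269 0.0256
0.0 360 x 0.0045 0.0156 y -0.0146 0.0141
0.01 1789 x 0.0022 0.0222 y -0.021 0.0209
0.05 103 x 0.0084 0.0124 y -0.0091 0.0084
0.06 137 x 0.0048 0.0124 y -0.0114 0.0107
0.07 125 x 0.0031 0.0124 y -0.0118 0.0117
0.08 114 x 0.0027 0.0126 y -0.0121 0.0115
0.09 100 x 0.0025 0.0124 y -0.0118 0.0118
0.1 56 x 0.0035 0.0122 y -0.0116 0.0116
[ 0.35214452 -0.03023148 -0.00059296]
```

View pics/s2.png

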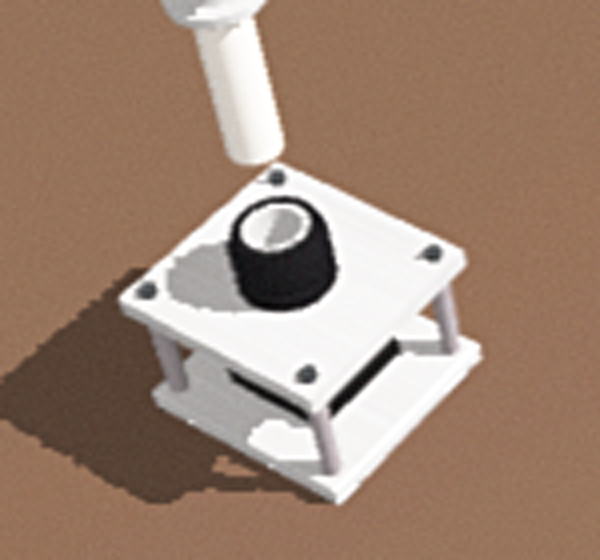

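```bash
python3 -m inch '[{"dx":0.06,"dy":-0.005,"dz":0,"ax":0,"ay":0,"az":0,"fingers":-1},{"dx":0.12,"dy":-0.01,"dz":0,"ax":0,"ay":0,"az":0,"fingers":-1},{"dx":0.18,"dy":-0.015,"dz":0,"ax":0,"ay":0,"az":0,"fingers":-1},{"dx":0.24,"dy":-0.02,"dz":0,"ax":0,"ay":0,"az":0,"fingers":-1},{"dx":0.3,"dy":-0.025,"dz":0,"ax":0,"ay":0,"az":0,"fingers":-1},{"dx":0.34,"dy":-0.03,"dz":0,"ax":0,"ay":0,"az":0,"fingers":-1},{"dx":0.352,"dy":-0.03,"dz":0,"ax":0,"ay":0,"az":0,"fingers":-1},{"dx":0.352,"dy":-0.03,"dz":0,"ax":0,"ay":0,"az":0,"fingers":-1},{"dx":0.352,"dy":-0.03,"dz":0,"ax":0,"ay":0,"az":0,"fingers":-1}]'; python3 - <<'E'
from h import *
s=bot.read_state(); r=R.from_rotvec(s["tcp_rot"]); r0=R.from_matrix([[0,1,0],[1,0,0],[0,0,-1.]])
print(np.degrees((r.inv()*r0).as_rotvec()).round(2), totool([.5174,.1414,.1222]).round(4))
im,d,K,V=cam("wrist"); cv2.imwrite("pics/w9.png",cv2.resize(im[180:290,250:390],None,fx=5,fy=5,interpolation=cv2.INTER_CUBIC))
def px(p): q=V@np.r_[p,1]; return (K@(q[:3]/q[2]))[:2].round(1)
a=np.linspace(0,6.28,5)[:4]
print("expected hole pixels",[px([.5175+.017*np.cos(t),.1414+.017*np.sin(t),.104]) for t in a])
E
```

```text
time: 21.58
tool_pos: [0.5179, 0.14, 0.2712]
tcp_rot: [-2.222, -2.216, 0.003]
wrist_force: [0.0, -0.1, -1.1]
width: 0.328
[-0.21 -0.04 -0.17] [0.0013 0.     0.149 ]
expected hole pixels [array([337.8, 221.5]), array([318.9, 202.9]), array([300.1, 221.6]), array([318.9, 239.8])]
```

View pics/w9.png

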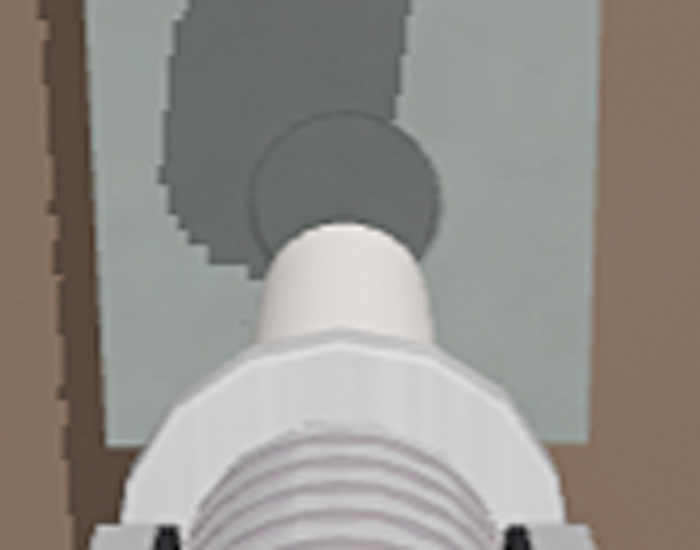

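```bash
python3 -m inch '[{"dx":0.0013,"dy":0,"dz":0.03,"ax":-0.2,"ay":0,"az":0,"fingers":-1},{"dx":0.0013,"dy":0,"dz":0.05,"ax":-0.2,"ay":0,"az":0,"fingers":-1},{"dx":0.0013,"dy":0,"dz":0.065,"ax":-0.2,"ay":0,"az":0,"fingers":-1},{"dx":0.0013,"dy":0,"dz":0.075,"ax":-0.2,"ay":0,"az":0,"fingers":-1},{"dx":0.0013,"dy":0,"dz":0.08,"ax":-0.2,"ay":0,"az":0,"fingers":-1}]'; python3 -m inch '[{"dx":0,"dy":0,"dz":0.015,"ax":0,"ay":0,"az":0,"fingers":-1},{"dx":0,"dy":0,"dz":0.03,"ax":0,"ay":0,"az":0,"fingers":-1},{"dx":0,"dy":0,"dz":0.045,"ax":0,"ay":0,"az":0,"fingers":-1},{"dx":0,"dy":0,"dz":0.055,"ax":0,"ay":0,"az":0,"fingers":-1},{"dx":0,"dy":0,"dz":0.06,"ax":0,"ay":0,"az":0,"fingers":-1},{"dx":0,"dy":0,"dz":0.062,"ax":0,"ay":0,"az":0,"fingers":-1}]'; python3 -m inch '[{"dx":0,"dy":0,"dz":0.002,"ax":0,"ay":0,"az":0,"fingers":-1},{"dx":0,"dy":0,"dz":0.004,"ax":0,"ay":0,"az":0,"fingers":-1}]'
```

```text
time: 22.25
tool_pos: [0.5177, 0.1411, 0.1909]
tcp_rot: [-2.225, -2.217, -0.0]
wrist_force: [0.2, 0.6, -1.8]
width: 0.327
time: 23.0
tool_pos: [0.5177, 0.1412, 0.1287]
tcp_rot: [-2.225, -2.217, -0.0]
wrist_force: [0.3, 0.1, -1.4]
width: 0.328
time: 23.25
tool_pos: [0.5181, 0.1413, 0.125]
tcp_rot: [-2.225, -2.217, -0.001]
wrist_force: [-1.2, 0.2, -2.0]
width: 0.33
```

Now lower until the guard rests, then open.

```bash
python3 -m inch '[{"dx":0,"dy":0,"dz":0.001,"ax":0,"ay":0,"az":0,"fingers":-1},{"dx":0,"dy":0,"dz":0.0022,"ax":0,"ay":0,"az":0,"fingers":-1},{"dx":0,"dy":0,"dz":0.003,"ax":0,"ay":0,"az":0,"fingers":-1}]'; python3 -m inch '[{"dx":0,"dy":0,"dz":0,"ax":0,"ay":0,"az":0,"fingers":0},{"dx":0,"dy":0,"dz":0,"ax":0,"ay":0,"az":0,"fingers":0.6},{"dx":0,"dy":0,"dz":0,"ax":0,"ay":0,"az":0,"fingers":1},{"dx":0,"dy":0,"dz":0,"ax":0,"ay":0,"az":0,"fingers":1},{"dx":0,"dy":0,"dz":0,"ax":0,"ay":0,"az":0,"fingers":1},{"dx":0,"dy":0,"dz":0,"ax":0,"ay":0,"az":0,"fingers":1},{"dx":0,"dy":0,"dz":0,"ax":0,"ay":0,"az":0,"fingers":1}]'
```

```text
time: 23.62
tool_pos: [0.5182, 0.1413, 0.1222]
tcp_rot: [-2.225, -2.217, -0.002]
wrist_force: [-1.8, 0.7, 2.9]
width: 0.327
time: 24.5
tool_pos: [0.5181, 0.1413, 0.1222]
tcp_rot: [-2.225, -2.217, -0.002]
wrist_force: [0.7, 0.4, -0.9]
width: 0.999
```

```bash
python3 -m inch '[{"dx":0,"dy":0,"dz":-0.02,"ax":0,"ay":0,"az":0,"fingers":1},{"dx":0,"dy":0,"dz":-0.06,"ax":0,"ay":0,"az":0,"fingers":1},{"dx":0,"dy":0,"dz":-0.11,"ax":0,"ay":0,"az":0,"fingers":1},{"dx":0,"dy":0,"dz":-0.158,"ax":0,"ay":0,"az":0,"fingers":1},{"dx":0,"dy":0,"dz":-0.158,"ax":0,"ay":0,"az":0,"fingers":1},{"dx":0,"dy":0,"dz":-0.158,"ax":0,"ay":0,"az":0,"fingers":1}]'; python3 look.py w10; python3 - <<'E'
from h import *
from rim import circ
z=np.load("w10.npz"); K,V=z["K"],z["V"]; P=cloud(z["d"],K,V); C=np.linalg.inv(V)
def fit(c,zz,rad):
    m=((np.hypot(P[...,0]-c[0],P[...,1]-c[1])<rad)&(abs(P[...,2]-zz)<.003)).astype(np.uint8)
    cs,_=cv2.findContours(m,cv2.RETR_EXTERNAL,cv2.CHAIN_APPROX_NONE); q=max(cs,key=len)[:,0].astype(float)
    ray=np.c_[(q[:,0]-K[0,2])/K[0,0],(q[:,1]-K[1,2])/K[1,1],np.ones(len(q))]@C[:3,:3].T
    p=C[:3,3]+ray*((zz-C[2,3])/ray[:,2])[:,None]; print(c,zz,m.sum(),circ(p[:,:2]).round(4), "z med",np.median(P[m>0][:,2]).round(4))
for c in [(.5175,.14),(.5175,.21),(.5175,.28)]: fit(c,.160,.03)
fit((.5175,.14),.11,.03)
im,d,K2,V2=cam("scene"); P=cloud(d,K2,V2)
for t in ["spacer","oil_bottle","slide_box","eyecup"]:
    for m in bot.masks_of("scene",t)[:2]: print(t,round(m["p"],2),np.round(m["box"]),np.median(P[m["region"]&(d>0)],0).round(3))
a=cv2.resize(z["im"][0:280,180:460],(480,480)); b=cv2.resize(im[170:290,310:470],(320,240)); c=cv2.resize(im[230:335,130:270],(320,240))
cv2.imwrite("pics/end.png",np.hstack([a,np.vstack([b,c])]))
E
```

```text
time: 25.25
tool_pos: [0.5179, 0.1411, 0.2799]
tcp_rot: [-2.225, -2.217, -0.002]
wrist_force: [-0.9, 0.8, -0.2]
width: 1.0
[0.51785898 0.14110211 0.27986883] [-2.22502110e+00 -2.21729202e+00 -1.53509439e-03]
(0.5175, 0.14) 0.16 1100 [0.5173 0.142  0.0143] z med 0.1595
(0.5175, 0.21) 0.16 2423 [0.5164 0.2115 0.0193] z med 0.1594
(0.5175, 0.28) 0.16 753 [0.5159 0.2808 0.0095] z med 0.1593
(0.5175, 0.14) 0.11 601 [0.5171 0.1421 0.0206] z med 0.1095
oil_bottle 0.96 [285. 334. 303. 369.] [ 0.756 -0.03   0.046]
slide_box 0.59 [418. 311. 496. 367.] [0.776 0.269 0.032]
slide_box 0.21 [328. 202. 449. 276.] [0.538 0.207 0.044]
eyecup 0.64 [276. 240. 301. 265.] [0.487 0.006 0.014]
```

View pics/end.png

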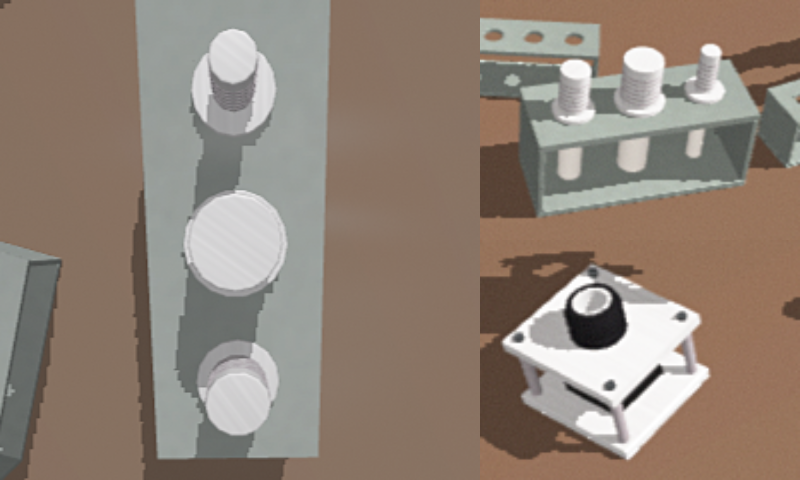

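```bash
python3 -c "
from workcell import bot
print(bot.finish_job())"
```

```text
the job is handed in; nothing more can be done
None
```

I pressed the spacer out onto the catch block with the middle drift, hung the drift back in its own rack hole, and handed the job in at about 25 s of the 72 s allowed.

**What I did**
- I took the drift at the rack's -y end. Its handle measured about 29 mm across, which fits only the middle drift.
- It went into the bore with no force to speak of at the rim.
- Pressing took about 14 N, until the drift stopped moving and the force rose to about 22 N. At that point its end was about 41 mm above the bench, where the spacer's top should be when it stands on the block.

**Last checks**
- **Drift:** it is upright, within about 1 mm of where it hung at the start. Its handle top is at the same height as the other two, the gripper is open and it is clear of everything.
- **Other drifts:** they have not moved, to within about 0.1 mm.
- **Bench things:** the oil bottle and slide box read within about 1 mm of their start positions. The eyecup read 6 mm off in x, but its detected outline had barely changed, so I put that down to measurement noise. The limit is 15 mm.

**Not confirmed or not as planned**
- I never saw the spacer on the block: the plate hides it from the scene camera, and the detector did not find it. I'm relying on how far the drift went and the hard stop.
- During the first press the arm gave sideways by about 3–4 mm and probably slid the loose eyepiece with it. I corrected most of that before the spacer moved; about 2 mm of offset remained while pressing.

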